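# Hold a spring clamp gaping round a fresh glue-up

### The arm

A 6-joint arm with a two-finger parallel gripper is mounted at the origin on a cart in front of the work surface, level with it; the furniture and walls round the work are solid. World frame = base frame: x ahead of the robot, y to its left, z up, the work surface at z = 0. Lengths are in m, angles in rad, forces in N, time in s.
With the tool pointing down it reaches from about 0.425 to 0.95 m from the base axis. Payload 3.5 kg.
Tool frame: the origin (TCP) lies between the finger pads; the fingertips stand 19 mm ahead of it and the grasp point (between the pads) is the TCP; z points along the fingers, y is the line along which they close (so a half turn about z gives the same grasp; the last joint's range is limited). The gripper opens to 85 mm and grips with 20 to 120 N. Pads are 22 mm wide; open, the fingers measure 114 mm over their backs; the gripper's body (76 mm by 85 mm) begins 54 mm behind the grasp point. The pads swing forward as they close: fully open they stand 13 mm farther back than shut.
Start: joints at [-1.43, 0.286, 1.577, -0, 1.279, -0.15], TCP at [0.194, -0.647, 0.25] pointing down, gripper open.
Joint ranges: [-2.77, 2.77], [-0.9, 2.22], [0.21, 2.48], [-1.53, 4.67], [0.24, 2.81], [-2.84, 2.84]. Speed limits (rad/s): [2.79, 2.79, 3.14, 3.14, 3.14, 3.14].

### API

Orientations are given as a unit quaternion [x, y, z, w].
In Python, from plant import get_state, cams, ctrl gives the robot as it stands. The module is installed in compiled form; this text tells all that it offers.
- The arm moves only by the tool jog_arm, never from a script. Its argument "deltas" is text: rows parted by semicolons, each of 6 numbers parted by spaces: the shift along the world's x, y, z normalised to -1 to 1, where 1 is 0.02 m, then the turn, a rotation vector about the world's x, y, z normalised to -1 to 1, where 1 is 0.1 rad. In form: x y z ax ay az; .... A call has 1 to 20 rows; each row shifts and turns the commanded pose from where the row before left it; what a row does not reach is not made up. A row lasts 1/8 s, in which the tool goes at most 62.5 mm and 10.7 degrees, less where a joint would pass 70% of its speed; a pose out of reach is approached as far as the arm can. A call with a number of a shift or a turn outside -1 to 1 is refused whole. A call with a gripper value outside its range is refused whole. "gripper" is the opening, from 0 (shut) to 1 (fully open), set as the call begins (left out, the last holds). The fingers move at their own pace and stop on an object; "squeeze" is the grip in N (left out, the last holds). Time passes only in rows, so rows that do not move let the fingers close. It gives the time, the measured TCP pose, the force, the opening and the grip force at its end, in the units of the state.
- get_state(): the state, without advancing time (a new reading comes with each control period).
- cams.read_camera(name): name is "scene" or "top" or "wrist"; returns a dict with "color" (480x640x3 uint8, blue, green, red), "vfov" (degrees; the focal length in pixels is half the picture's height over the tangent of half this angle, whatever the lens; pixels are square), "cx", "cy" (the principal point, pixels), "rvec" (rotation vector, rad) and "tvec" (3), from world to camera coordinates, as OpenCV has them. Camera axes: x right, y down, z forward; pixel columns grow to the right and rows downward; lengths in m; the calibration is good to about 2 mm. The wrist camera is an equidistant fisheye: a pixel r from the principal point sees the ray r / f radians off the axis. A picture is of the moment at which its call begins. There is no depth.
- ctrl.sign_off(): hands the job in; it is judged then, once.
The state is a dict: "time": time; "qpos": joint angles; "dq": joint speeds; "joint_efforts": joint torques, N m; "eef_pos": TCP position; "tcp_rot": TCP orientation; "contact_force": force on the tool from outside, world axes, zero at the start; "wrist_torque": the same for the moment, N m; "opening": opening from 0.0 (shut) to 1.0 (fully open); "finger_force": force on a finger pad.
Only numpy, scipy, OpenCV 4.12 (cv2) and the standard library are available. Lean on these libraries where they do the work, as an engineer would, in place of code of your own. Each camera call takes 0.05 s, during which the arm holds its last target. There are 200 camera calls.

### The job

Two plywood strips have just been glued face to face; they stand upright in a wooden stand with a first clamp already biting at one end. Pick up the large loose spring clamp, the one that matches it in size, by its handles (leave the smaller ones), squeeze it wide open, and bring its jaws, level and about halfway up, round the free upright end of the panel, so that both orange pads lie fully past the edge, one on either side, and nothing touches the wood. Finish right there, still holding the clamp squeezed open so that I can slip protective card under the pads; do not let it bite or knock the glue-up, and leave everything else where it is.

Things in the scene. Friction and masses are not known exactly. Their poses are not given: they have to be found in the camera images.
- big_clamp: large loose spring clamp: black levers, orange pads and tail tips, 172 mm long, 68 mm wide, 24 mm thick, 85 g, lying flat, closed, before the open box of clamps. Origin on the pivot axis at the underside; z up; x along the midline from pivot to jaws; handles end at x = -89 mm, pads at +83 mm. The frame belongs to the +y lever: when open by q, the midline is this x turned by -q/2 about z
- clamp_grip (a point): where to take the large clamp across its handles: on the midline 64 mm behind the pivot, 12 mm above the underside. Outer width here 60 mm closed, 21 mm fully squeezed; the handle faces diverge 16 degrees a side towards the tail when closed, are parallel when fully squeezed. Squeezing moves the pivot 3 to 7 mm forward from the fingers. Like the body frame it belongs to the +y lever
- big_clamp_jaw (a joint): opening angle of the large clamp, rad: 0 closed (pads 3 mm apart), 0.55 fully open at the stop (pad centres 42 mm apart and 69 mm in front of the pivot; panel edge may enter to 20 mm from the pivot). A spring closes it: at the handles 5 N to start, 11 N at the stop, so 30 to 40 N of grip holds it at the stop
- pad_a (a point): centre of the inner face of the orange pad on the +y lever of the large clamp, 72 mm in front of the pivot, 12 mm above the underside; the pad is 22 mm long, 24 mm high, 9 mm thick
- pad_b (a point): the same on the other (-y) lever of the large clamp
- glueup: panel in its stand, one loose piece, 1.9 kg. Origin on the bench below the panel's free end; x points out of the panel away from that end, y across its thickness, z up. Panel: x 0 to -150 mm, faces at y +-9 mm, z 18 to 133 mm. Foot: x -40 to -144, y +-50, z to 18. Cheeks: x -60 to -110, y +-37, z to 62. The clamp that already bites is part of it: x -95 to -283, y +-32, z 63 to 90 mm
- panel_end (a point): middle of the free upright end of the panel, 75.5 mm above the bench
- small_clamp: the small loose spring clamp, same shape and colours as the large one, 107 mm long, 42 mm wide, 15 mm thick; not to be used. Origin at its pivot, x towards its jaws. The two loose clamps may lie in either order
- black_tape: roll of black electrical tape, 68 mm diameter, 19 mm high, lying flat; bystander. Origin at the centre of its underside
- try_square: try square with wooden stock, 85 x 164 x 19 mm, lying flat; bystander. Origin at the centre of its underside

How it is judged:
On the way:
1. the large clamp is off the bench and squeezed open before its jaws go round the panel (value of joint big_clamp_jaw above 0.4 rad and height (world z) of big_clamp above 0.02 m and (x of pad_a in the frame of glueup above 0.004 m or height (world z) of pad_a above 0.14 m) and contact force between the fingers and big_clamp above 3 N), for 0.2 s.
At the end, for the whole second after the job is handed in: clamp held still off the bench, open over 0.40 rad, level within 0.25 rad; pad centres 11-48 mm past the free end, one each side, 1.5 mm or more clear of the faces, mid-height +-30 mm; nothing touches the glue-up, moved under 12 mm; other things moved under 30 mm (value of joint big_clamp_jaw above 0.4 rad and x of pad_a in the frame of glueup between -0.048 and -0.011 m and y of pad_a in the frame of glueup below -0.0105 m and z of pad_a in the frame of glueup between 0.0455 and 0.1055 m and x of pad_b in the frame of glueup between -0.048 and -0.011 m and y of pad_b in the frame of glueup above 0.0105 m and z of pad_b in the frame of glueup between 0.0455 and 0.1055 m and angle between big_clamp's own z axis and vertical below 0.25 rad and contact force between the fingers and big_clamp above 3 N and contact force between each of big_clamp, the arm, the fingers and glueup below 0.3 N and linear speed of big_clamp below 0.03 m/s and distance of glueup from where it was at the start of the episode below 0.012 m and distance of each of small_clamp, black_tape, try_square from where it was at the start of the episode below 0.03 m); the arm keeps its last pose, push and grip.
It fails at once if the glue-up is knocked or gripped: more than 10 N from the clamp, or shifted by more than 12 mm or tipped (contact force between big_clamp and glueup above 10 N or distance of glueup from where it was at the start of the episode above 0.012 m or angle between glueup's own z axis and vertical above 0.1 rad).
It fails at once if the small clamp, the tape roll or the try square is moved by more than 30 mm (distance of any of small_clamp, black_tape, try_square from where it was at the start of the episode above 0.03 m).
It also fails if it takes over 35 s, if anything falls off the work surface, if the arm or the gripper's body presses on something with over 40 N, if the wrist force passes 120 N, or if a joint passes its speed limit or range.

## Working session

There is one attempt and no reset: what is moved stays moved. The work goes in short steps, Python scripts to look and compute and a tool call to move; the robot and the scene stay as the last step left them, time stands still between calls to the robot, and variables do not carry over. Pictures are saved under pics/ and viewed, at most 10 in all, crops included, and the job is handed in when it is done.

Besides the shell and the picture viewer there is one more tool, called after "Request:" by a JSON object that holds its "api" and its "payload", one argument or row to a line. jog_arm: Moves the arm, as the interface text tells. Its arguments: {"type":"object","properties":{"deltas":{"type":"string"},"gripper":{"type":"number"},"squeeze":{"type":"number"}},"required":["deltas"]}

```bash
mkdir -p pics
cat > h.py <<'E'
import numpy as np, cv2
from plant import get_state, cams, ctrl
def cam(n):
    c=cams.read_camera(n); R,_=cv2.Rodrigues(np.array(c["rvec"],float)); c["R"]=R; c["t"]=np.array(c["tvec"],float).ravel()
    c["f"]=240/np.tan(np.radians(c["vfov"])/2); return c
def pix2w(c,u,v,z,fish=False):
    d=np.array([u-c["cx"],v-c["cy"]])/c["f"]
    if fish:
        r=np.hypot(*d); ray=np.r_[d/r*np.sin(r),np.cos(r)]
    else: ray=np.r_[d,1]
    o=-c["R"].T@c["t"]; w=c["R"].T@ray
    return o+w*(z-o[2])/w[2]
def w2pix(c,p,fish=False):
    q=c["R"]@np.asarray(p,float)+c["t"]
    if fish:
        r=np.arctan2(np.hypot(q[0],q[1]),q[2]); return c["f"]*r*q[:2]/np.hypot(q[0],q[1])+[c["cx"],c["cy"]]
    return c["f"]*q[:2]/q[2]+[c["cx"],c["cy"]]
E
python3 - <<'E'
from h import *
import pickle
for n in("scene","top"):
    c=cam(n); cv2.imwrite(f"pics/{n}.png",cv2.resize(c["color"],(800,600),interpolation=cv2.INTER_CUBIC)); pickle.dump(c,open(n+".pkl","wb")); print(n,-c["R"].T@c["t"],c["R"][2],c["f"])
print(get_state())
E
```

```text
scene [-0.22097582 -1.12636373  0.63709232] [ 0.58187313  0.68528432 -0.43796011] 618.425005645774
top [ 0.39355772 -0.27509013  0.98887983] [ 0.0958897  -0.02962446 -0.99495103] 559.0442913084004
{'time': 0.1, 'qpos': array([-1.42999299e+00,  2.87132459e-01,  1.57802411e+00, -1.23264399e-05,
        1.27863812e+00, -1.49999899e-01]), 'dq': array([-0.00080811, -0.00176559, -0.00207433, -0.00048944, -0.0010076 ,
        0.0003174 ]), 'joint_efforts': array([ 9.29089001e-04, -4.07293832e+01, -2.93698955e+01, -1.30033768e-04,
        3.41380794e-03,  9.26115035e-06]), 'eef_pos': array([ 0.19348365, -0.64609166,  0.24905206]), 'tcp_rot': array([ 9.89446937e-01,  1.44891499e-01, -8.37253634e-07, -1.10103487e-03]), 'contact_force': array([-0.31645685,  0.72111185,  0.9259693 ]), 'wrist_torque': array([-0.03647166, -0.00475767,  0.00765651]), 'finger_force': 0.0, 'opening': 0.998974748388183}
```

View pics/scene.png

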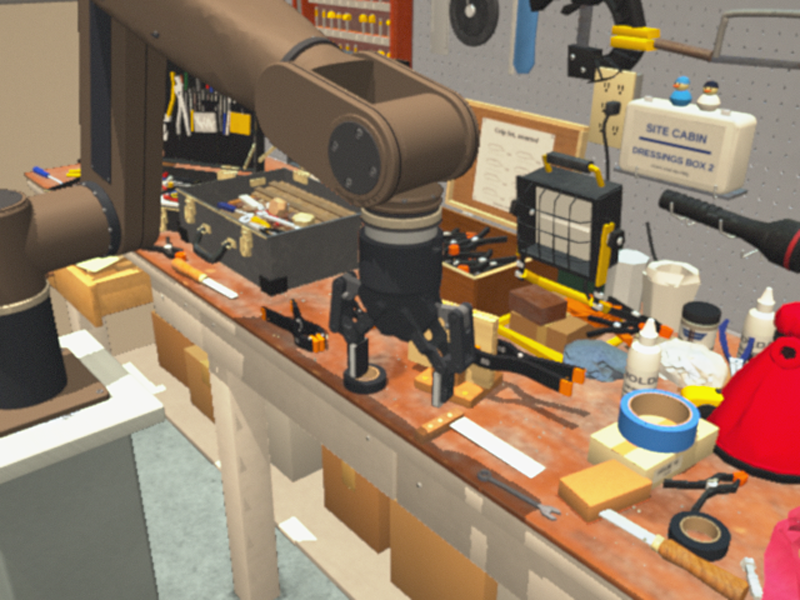

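View pics/top.png

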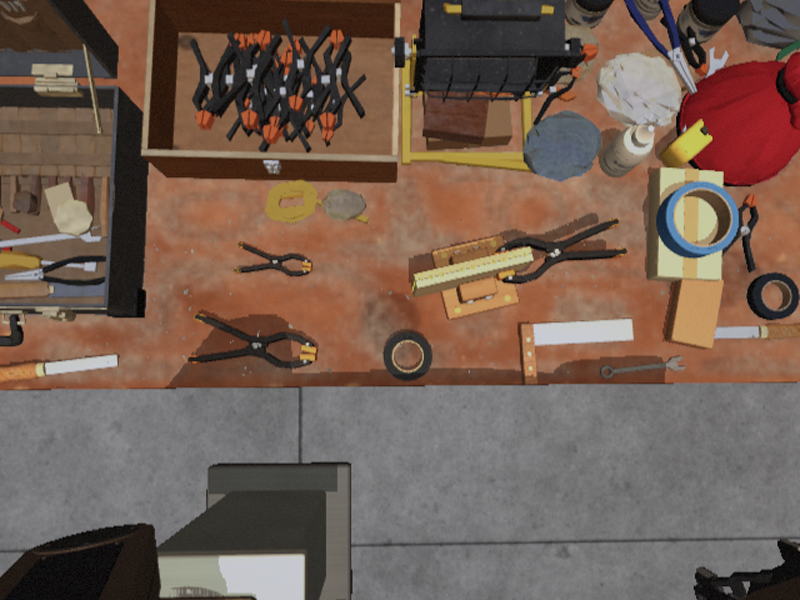

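Scene: gripper over the glue-up. Top view (image right = −y, up = +x): the big clamp is at about (190–318, 312–365) with its jaws to the right, and the small clamp is above it. The panel's free end is at about (413, 283), the tape at (408, 355). I'll enlarge the clamp and the panel.

Run:
```python
import pickle,cv2
c=pickle.load(open("top.pkl","rb"))["color"]
cv2.imwrite("pics/c1.png",cv2.resize(c[240:305,140:270],None,fx=6,fy=6,interpolation=cv2.INTER_CUBIC))
cv2.imwrite("pics/c2.png",cv2.resize(c[170:270,310:440],None,fx=6,fy=6,interpolation=cv2.INTER_CUBIC))
```

```text
(no output)
```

View pics/c1.png

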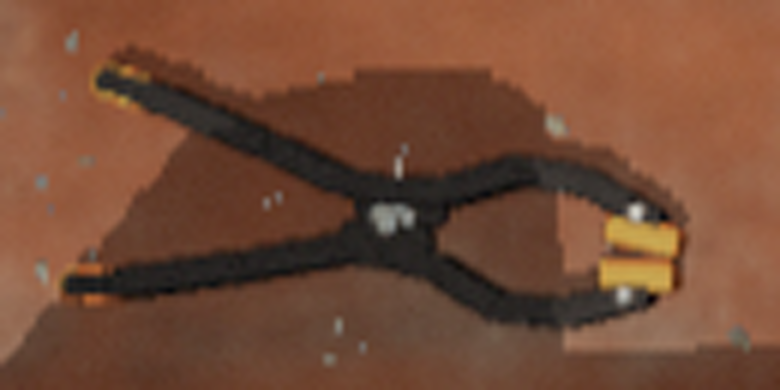

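View pics/c2.png

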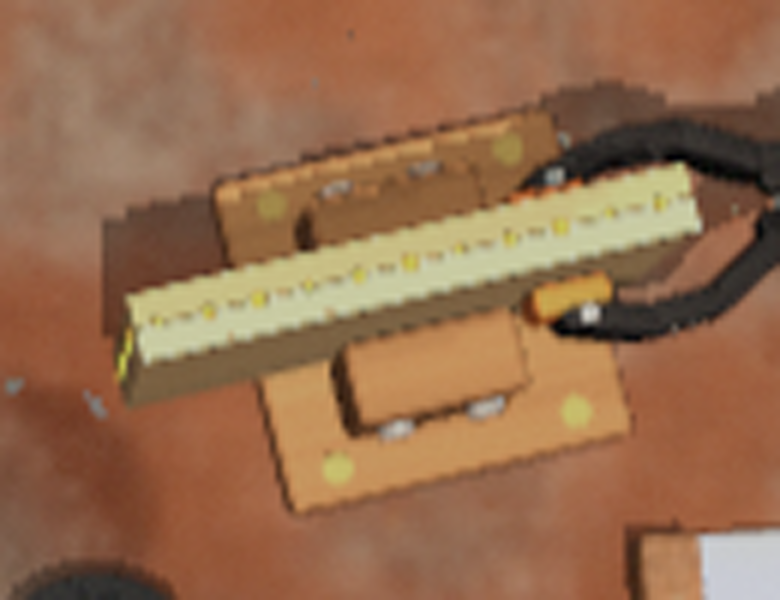

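Crop 1: tail tips at (97,80) and (63,285), pivot at (392,217), pad fronts at about (677,256). Crop 2: panel top free-end corners at (127,296) and (147,362), far end at (686,165) and (699,228).

```bash
cat > m.py <<'E'
from h import *
import pickle
c=pickle.load(open("top.pkl","rb"))
def P(u,v,z,o): return pix2w(c,o[0]+(u+.0)/6-.4,o[1]+v/6-.4,z)[:2]
a,b=(140,240),(310,170)
tail=(P(97,80,.022,a)+P(63,285,.022,a))/2; jaw=P(677,256,.024,a); piv=P(392,217,.026,a)
ax=(jaw-tail)/np.linalg.norm(jaw-tail); print("tail,piv,jaw",tail,piv,jaw,np.linalg.norm(jaw-tail),"len piv-tail",(piv-tail)@ax)
print("clamp yaw",np.arctan2(ax[1],ax[0]))
p0=(tail+89*.001*ax+jaw-.083*ax)/2; print("pivot est",p0,"grip",p0-.064*ax)
e=[P(127,296,.133,b),P(147,362,.133,b),P(686,165,.133,b),P(699,228,.133,b)]
f=(e[0]+e[1])/2; g=(e[2]+e[3])/2; d=f-g; L=np.linalg.norm(d); d/=L
print("free end",f,"far",g,L,np.linalg.norm(e[0]-e[1]),"glue x yaw",np.arctan2(d[1],d[0]))
s=get_state(); from scipy.spatial.transform import Rotation as R
M=R.from_quat(s["tcp_rot"]).as_matrix(); print(M,"tool y yaw",np.arctan2(M[1,1],M[0,1]))
E
python3 m.py
```

```text
tail,piv,jaw [ 0.44542004 -0.00577365] [ 0.43460328 -0.09530173] [ 0.42289531 -0.17613998] 0.17184891223584176 len piv-tail 0.09017347447138131
clamp yaw -1.7022474440477218
pivot est [ 0.43376446 -0.09393094] grip [ 0.44215312 -0.03048308]
free end [ 0.50775708 -0.31014554] far [ 0.54169628 -0.45486241] 0.14864333502728114 0.01786527801872382 glue x yaw 1.801154648120486
[[ 9.58012907e-01  2.86724897e-01 -3.20718022e-04]
 [ 2.86724901e-01 -9.58010483e-01  2.17858855e-03]
 [ 3.17404350e-04 -2.17907379e-03 -9.99997575e-01]] tool y yaw -1.279989177267201
```

Request:
{"api": "jog_arm", "payload": {
  "deltas": "0.69 0.79 0 0 0 0.575;0.69 0.79 0 0 0 0.575;0.69 0.79 0 0 0 0.575;0.69 0.79 0 0 0 0.575;0.69 0.79 0 0 0 0.575;0.69 0.79 0 0 0 0.575;0.69 0.79 0 0 0 0.575;0.69 0.79 0 0 0 0.575;0.69 0.79 0 0 0 0.575;0.69 0.79 0 0 0 0.575;0.69 0.79 0 0 0 0.575;0.69 0.79 0 0 0 0.575;0.69 0.79 0 0 0 0.575;0.69 0.79 0 0 0 0.575;0.69 0.79 0 0 0 0.575;0.69 0.79 0 0 0 0.575;0.69 0.79 0 0 0 0.575;0.69 0.79 0 0 0 0.575;0.69 0.79 0 0 0 0.575;0.69 0.79 0 0 0 0.575",
  "gripper": 1
}}

```text
time: 2.6
eef_pos: [0.4705, -0.3296, 0.2503]
tcp_rot: [0.75, 0.661, 0.0, 0.0]
contact_force: [0.2, 0.6, 0.6]
opening: 1.001
finger_force: 0.0
```

Request:
{"api": "jog_arm", "payload": {
  "deltas": "-0.09 0.94 -0.3 0 0 0;-0.09 0.94 -0.3 0 0 0;-0.09 0.94 -0.3 0 0 0;-0.09 0.94 -0.3 0 0 0;-0.09 0.94 -0.3 0 0 0;-0.09 0.94 -0.3 0 0 0;-0.09 0.94 -0.3 0 0 0;-0.09 0.94 -0.3 0 0 0;-0.09 0.94 -0.3 0 0 0;-0.09 0.94 -0.3 0 0 0;-0.09 0.94 -0.3 0 0 0;-0.09 0.94 -0.3 0 0 0;-0.09 0.94 -0.3 0 0 0;-0.09 0.94 -0.3 0 0 0;-0.09 0.94 -0.3 0 0 0;-0.09 0.94 -0.3 0 0 0;0 0 0 0 0 0"
}}

```text
time: 4.72
eef_pos: [0.4401, -0.0285, 0.1536]
tcp_rot: [0.751, 0.661, -0.0, -0.001]
contact_force: [0.4, 0.5, 0.5]
opening: 0.996
finger_force: 0.0
```

Run:
```python
from h import *
import pickle
c=cam("wrist"); pickle.dump(c,open("w.pkl","wb")); im=c["color"].copy()
tail=np.array([.4454,-.0058,.022])
for p in ([.4422,-.0305,.024],[.4338,-.0939,.026],[.4229,-.1761,.024],[.4454,-.0058,.024]):
    u=w2pix(c,p,True); print(u); cv2.circle(im,tuple(int(round(x)) for x in u),2,(0,255,0),-1)
cv2.imwrite("pics/w.png",cv2.resize(im,(800,600),interpolation=cv2.INTER_CUBIC)); print(get_state()["eef_pos"])
```

```text
[320.26063832 241.53395286]
[319.86402672 320.38231036]
[319.38609301 397.33695057]
[320.3173459  207.65168369]
[ 0.44057657 -0.0292418   0.15409759]
```

View pics/w.png

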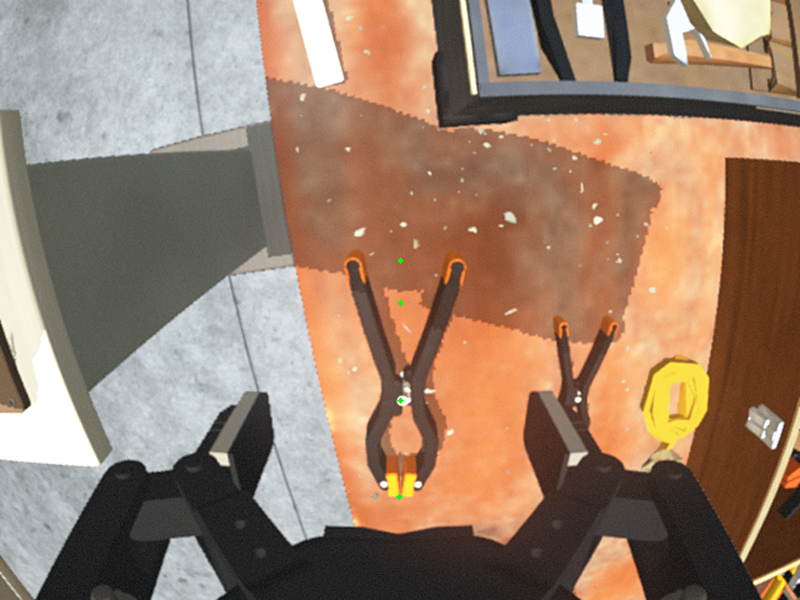

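The wrist view confirms the estimate: pivot, tail and jaws are within about 2 mm of the green dots, and the clamp is about 2 mm further in +x. From the open pad tips at about (262,395) and (528,395) I'll work out where the tips stand ahead of the TCP.

Run:
```python
from h import *
import pickle
c=pickle.load(open("w.pkl","rb")); o=-c["R"].T@c["t"]; t=np.array([.4406,-.0292,.1541])
from scipy.spatial.transform import Rotation as R
M=R.from_quat([.751,.661,0,-.001]).as_matrix()
print("cam in tool",M.T@(o-t)); print("axes",M.T@c["R"].T)
for y in (-.0425,.0425):
  for z in (-.013,0,.006,.019):
    for x in(-.011,.011): print(y,z,x,w2pix(c,t+M@np.array([x,y,z]),True)*1.25)
```

```text
cam in tool [ 0.08315451  0.00056318 -0.1225432 ]
axes [[-1.34533704e-03 -9.46735371e-01 -3.22009826e-01]
 [ 9.99998774e-01 -1.53185201e-03  3.25838144e-04]
 [-8.01753893e-04 -3.22008993e-01  9.46736270e-01]]
-0.0425 -0.013 -0.011 [260.33196214 477.07731251]
-0.0425 -0.013 0.011 [249.17038492 418.90846912]
-0.0425 0 -0.011 [269.66131064 452.85346496]
-0.0425 0 0.011 [260.52700322 396.78125301]
-0.0425 0.006 -0.011 [273.63030316 442.66349608]
-0.0425 0.006 0.011 [265.27682302 387.62496023]
-0.0425 0.019 -0.011 [281.56572937 422.48814564]
-0.0425 0.019 0.011 [274.63493728 369.7487694 ]
0.0425 -0.013 -0.011 [532.63127979 476.89943512]
0.0425 -0.013 0.011 [543.37110091 418.64600221]
0.0425 0 -0.011 [523.43333805 452.64453297]
0.0425 0 0.011 [532.190909   396.49504546]
0.0425 0.006 -0.011 [519.52209949 442.44439745]
0.0425 0.006 0.011 [527.51750948 387.33243171]
0.0425 0.019 -0.011 [511.70536354 422.25388182]
0.0425 0.019 0.011 [518.31433161 369.44956967]
```

The tips are only about 5 mm ahead when open, so the 19 mm applies when shut. A TCP height of about 23 mm is right. Descending.

Request:
{"api": "jog_arm", "payload": {
  "deltas": "0.15 -0.1 -0.9 0 0 0;0 0 -0.9 0 0 0;0 0 -0.9 0 0 0;0 0 -0.9 0 0 0;0 0 -0.9 0 0 0;0 0 -0.9 0 0 0;0 0 -0.6 0 0 0;0 0 -0.5 0 0 0;0 0 0 0 0 0;0 0 0 0 0 0"
}}

```text
time: 6.02
eef_pos: [0.4442, -0.032, 0.0248]
tcp_rot: [0.752, 0.66, 0.0, 0.0]
contact_force: [-0.1, 1.1, 0.3]
opening: 0.997
finger_force: 0.0
```

Request:
{"api": "jog_arm", "payload": {
  "deltas": "0 0 -0.1 0 0 0;0 0 0 0 0 0;0 0 0 0 0 0;0 0 0 0 0 0;0 0 0 0 0 0;0 0 0 0 0 0;0 0 0 0 0 0;0 0 0 0 0 0;0 0 0 0 0 0;0 0 0 0 0 0;0 0 0 0 0 0;0 0 0 0 0 0",
  "gripper": 0,
  "squeeze": 38
}}

```text
time: 7.52
eef_pos: [0.4464, -0.0326, 0.0253]
tcp_rot: [0.752, 0.66, 0.001, 0.002]
contact_force: [-3.0, 0.6, 14.0]
opening: 0.229
finger_force: 37.8
```

Request:
{"api": "jog_arm", "payload": {
  "deltas": "0 0 0.2 0 0 0;0 0 0.4 0 0 0;0 0 0.6 0 0 0;0 0 0.6 0 0 0;0 0 0.6 0 0 0;0 0 0.5 0 0 0;0 0 0.3 0 0 0;0 0 0 0 0 0;0 0 0 0 0 0"
}}

```text
time: 8.65
eef_pos: [0.4434, -0.0318, 0.0859]
tcp_rot: [0.752, 0.66, -0.0, -0.0]
contact_force: [0.5, 0.3, -0.4]
opening: 0.232
finger_force: 37.4
```

Run:
```python
from h import *
import pickle
w=cam("wrist");t=cam("top");s=cam("scene"); pickle.dump((w,t,s),open("l.pkl","wb"))
a=cv2.resize(w["color"][220:420,210:430],(440,400)); b=cv2.resize(t["color"][220:320,120:300],(720,400))
S=cv2.resize(s["color"][180:330,150:400],None,fx=3,fy=3,interpolation=cv2.INTER_CUBIC)
cv2.imwrite("pics/l1.png",cv2.resize(w["color"],(800,600)));cv2.imwrite("pics/l2.png",S);cv2.imwrite("pics/l3.png",b); print(get_state()["eef_pos"])
```

```text
[ 0.44339728 -0.03174865  0.0858361 ]
```

View pics/l1.png

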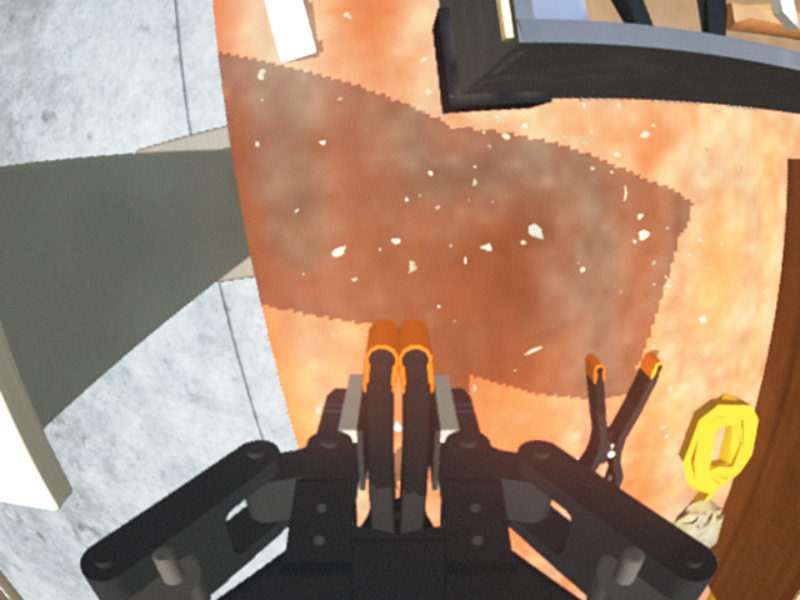

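View pics/l2.png

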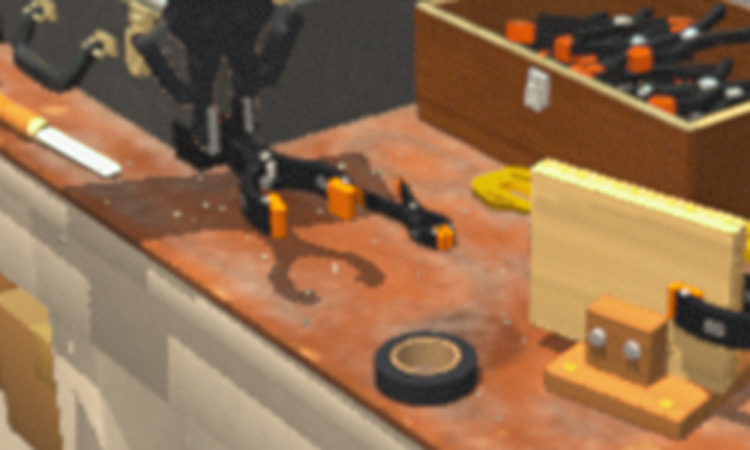

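The clamp is lifted, held fully squeezed and centred in the fingers. In the scene crop the pads are at about (278,215) and (345,198). I'll use the top view to locate them.

View pics/l3.png

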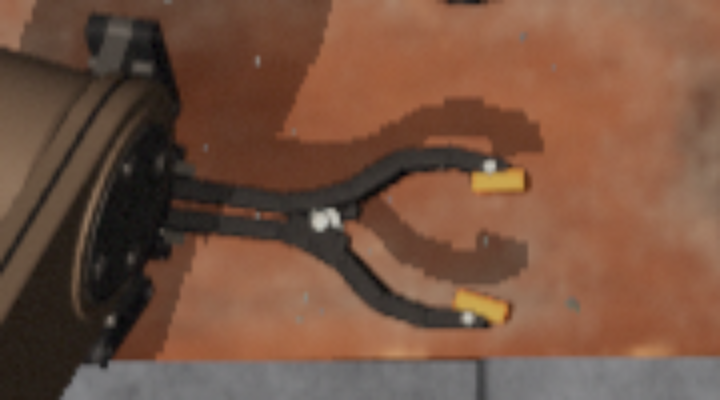

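Top crop: pad inner-face middles at about (499,192) and (486,297), pivot at (325,218). Panel and pads both fit the plan, so I'll compute the shift.

Run:
```python
from h import *
import pickle
w,t,s=pickle.load(open("l.pkl","rb"))
tcp=np.array([.4434,-.0318,.0859])
def P(u,v,z): return pix2w(t,120+u/4-.4,220+v/4-.4,z)
z=.085
A,B,V=P(499,192,z),P(486,297,z),P(325,218,z)
print(A,B,V,"gap",np.linalg.norm(A-B)); m=(A+B)/2; d=m-V
print("mid",m,"piv-pad",np.linalg.norm(d[:2]),"dir piv->pads",np.arctan2(d[1],d[0]),"tcp->mid",np.arctan2(*(m-tcp)[[1,0]]),np.linalg.norm((m-tcp)[:2]),"normal dir",np.arctan2(*(A-B)[[1,0]])-np.pi/2)
for zz in(.06,.073,.085):
  for Q in(A,B):
    q=Q.copy();q[2]=zz; p=w2pix(s,q); print(zz,(p-[150,180])*3)
```

```text
[ 0.44474676 -0.16932583  0.085     ] [ 0.40263771 -0.16434221  0.085     ] [ 0.43481555 -0.09976556  0.085     ] gap 0.04240292974794383
mid [ 0.42369223 -0.16683402  0.085     ] piv-pad 0.06798460697739103 dir piv->pads -1.7351504238222428 tcp->mid -1.7157198040490789 0.13646458393793523 normal dir -1.6885985000666752
0.06 [336.65675181 218.79396673]
0.06 [282.47405547 233.54441393]
0.073 [336.08858245 202.05080056]
0.073 [281.65338362 216.58923505]
0.085 [335.55964968 186.4638824 ]
0.085 [280.88927797 200.80272045]
```

Request:
{"api": "jog_arm", "payload": {
  "deltas": "0.16 -0.7 0.02 0 0 0.46;0.16 -0.7 0.02 0 0 0.46;0.16 -0.7 0.02 0 0 0.46;0.16 -0.7 0.02 0 0 0.46;0.16 -0.7 0.02 0 0 0.46;0.16 -0.7 0.02 0 0 0.46;0.16 -0.7 0.02 0 0 0.46;0.16 -0.7 0.02 0 0 0.46;0 0 0 0 0 0;0 0 0 0 0 0"
}}

```text
time: 10.05
eef_pos: [0.469, -0.1434, 0.0891]
tcp_rot: [0.618, 0.786, -0.0, -0.001]
contact_force: [-0.3, 0.7, -0.6]
opening: 0.232
finger_force: 37.4
```

Run:
```python
from h import *
import pickle
t=cam("top");s=cam("scene"); pickle.dump((t,s),open("p.pkl","wb"))
b=cv2.resize(t["color"][180:290,240:400],None,fx=5,fy=5,interpolation=cv2.INTER_CUBIC)
cv2.imwrite("pics/p.png",b); print(get_state()["eef_pos"])
```

```text
[ 0.46903112 -0.14322076  0.08923007]
```

View pics/p.png

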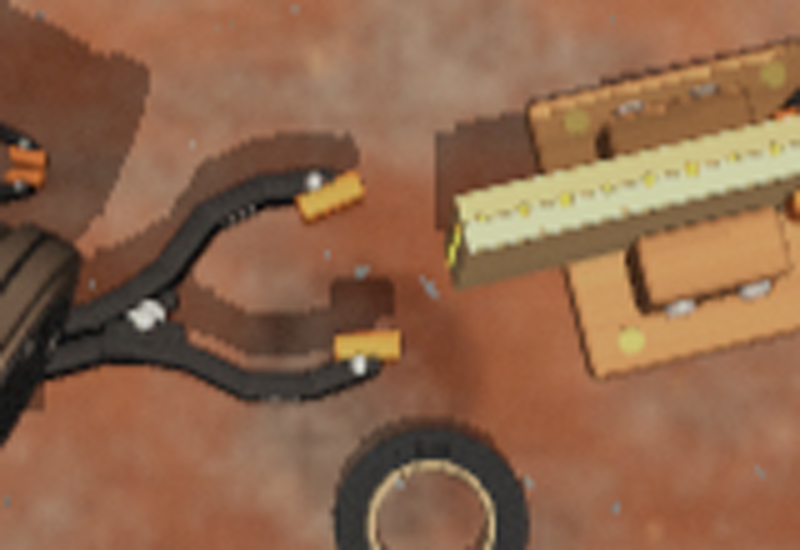

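The pads are just before the panel end, straddling its line. Inner-face middles are at about (334,210) and (368,334).

Run:
```python
from h import *
import pickle
t,s=pickle.load(open("p.pkl","rb"))
def P(u,v,z): return pix2w(t,240+u/5-.4,180+v/5-.4,z)
A,B,V=P(334,210,.0885),P(368,334,.0885),P(147,315,.0885)
f=np.array([.5078,-.3101]);a=1.801;G=np.array([[np.cos(a),np.sin(a)],[-np.sin(a),np.cos(a)]])
for q in(A,B,V,(A+B)/2): print(q[:2],G@(q[:2]-f))
E=(P(461,198,.133)+P(467,249,.133))/2; print("end now",E)
m=(A+B)/2; print(np.linalg.norm(A-B),"step to mid -28mm, y 0:",(f-.028*G[0]-m[:2])/.02)
```

```text
[ 0.51854481 -0.26971917] [ 0.03686388 -0.01967529]
[ 0.4780337  -0.28048171] [0.03562891 0.02222289]
[ 0.48464924 -0.20917996] [ 0.10354021 -0.00048747]
[ 0.49828925 -0.27510044] [0.03624639 0.0012738 ]
end now [ 0.50796434 -0.31009755  0.133     ]
0.04191637201571661 step to mid -28mm, y 0: [ 0.7949836  -3.11304598]
```

Alignment is within about 1 mm. I need to advance by (0.80, −3.11) units, so I'll go slowly in 10 rows.

Request:
{"api": "jog_arm", "payload": {
  "deltas": "0.08 -0.31 0 0 0 0;0.08 -0.31 0 0 0 0;0.08 -0.31 0 0 0 0;0.08 -0.31 0 0 0 0;0.08 -0.31 0 0 0 0;0.08 -0.31 0 0 0 0;0.08 -0.31 0 0 0 0;0.08 -0.31 0 0 0 0;0.08 -0.31 0 0 0 0;0.08 -0.31 0 0 0 0;0 0 0 0 0 0;0 0 0 0 0 0;0 0 0 0 0 0"
}}

```text
time: 11.78
eef_pos: [0.4853, -0.2056, 0.0894]
tcp_rot: [0.618, 0.786, 0.0, -0.0]
contact_force: [0.3, 0.2, -0.3]
opening: 0.232
finger_force: 37.4
```

Run:
```python
from h import *
t=cam("top");s=cam("scene")
b=cv2.resize(t["color"][190:265,270:370],(400,300),interpolation=cv2.INTER_CUBIC);S=cv2.resize(s["color"][210:310,250:383],(400,300),interpolation=cv2.INTER_CUBIC)
cv2.imwrite("pics/f.png",np.hstack([b,S])); print(get_state())
```

```text
{'time': 11.875, 'qpos': array([-5.93404554e-01,  1.58822336e-01,  2.05088916e+00,  1.56531632e-05,
        9.32014462e-01, -8.31635350e-01]), 'dq': array([ 0.00082385,  0.00026919, -0.00101249, -0.00111334,  0.0015213 ,
       -0.00107181]), 'joint_efforts': array([-1.96232140e-02, -3.09721577e+01, -2.45954025e+01, -2.96470500e-02,
       -4.05264215e-02,  5.75282934e-05]), 'eef_pos': array([ 0.48530203, -0.20562486,  0.08949196]), 'tcp_rot': array([ 6.18071722e-01,  7.86121710e-01,  1.41309720e-06, -6.69338116e-05]), 'contact_force': array([ 0.62253816,  0.11593997, -0.79752585]), 'wrist_torque': array([ 0.03827317, -0.00895011, -0.00925961]), 'finger_force': 37.39469647407532, 'opening': 0.23531261875836806}
```

View pics/f.png

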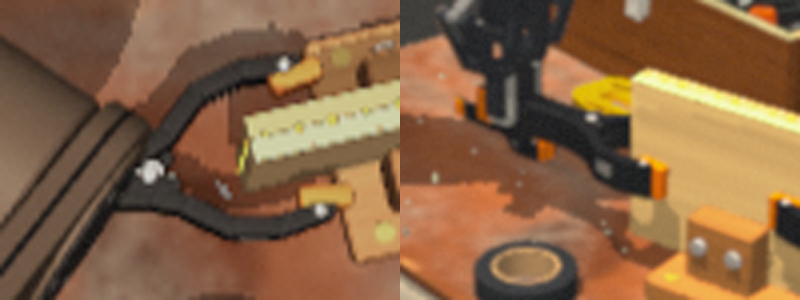

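The jaws straddle the panel end, with the pads past the edge at mid-height and clear on both sides, and no contact force. Handing in.

```bash
python3 -c "
from plant import ctrl; print(ctrl.sign_off())"
```

```text
the job is handed in; nothing more can be done
None
```

The job is handed in at about 12 s: the large clamp is held squeezed open and level round the panel's free end, both pads about 28 mm past the edge, with no contact force or shift of the glue-up seen; I don't have the judge's verdict.

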